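Tip loose nuts from a scoop into their compartment of the parts box and shut it

TASK

Put the five nuts from the scoop away in the open parts box, in the compartment where a nut of the same kind already lies and not in the one with the big sealing ring: bring the scoop's spout down close over that compartment before you tip it, so that no nut drops from a height or jumps out. Then stand the empty scoop upright on the worktop clear of the box, and shut the box's lid fully, leaving the box about where it is and the other things undisturbed.

Things in the scene. Friction and masses are not known exactly. Their poses are not given: they have to be found in the camera images.
- scoop: Aluminium small-parts scoop, empty 0.12 to 0.2 kg, black grip; the five loose nuts lie flat near its back wall. Origin: underside, mid tray; mouth toward its -x, grip toward +x. Flat 2.5 mm floor; tray 54 mm wide from the back wall (x +50 mm) to x 0, then the walls (32 mm high at the back, 14 mm at the spout) draw in a little to an open spout 47 mm wide at x -68 mm.
- scoop_spout (a point): Middle of the spout's edge, on the floor: scoop frame (-68, 0, 2.5) mm. There is no lip; nuts slide out over the bare edge once the floor slopes about 27 to 38 degrees; 55 to 60 degrees clears it.
- scoop_floor (a point): Point on the scoop's floor at the middle of the tray: scoop frame (0, 0, 2.5) mm.
- scoop_grip (a point): Centre of the grip, 41 mm above the worktop when the scoop stands: scoop frame (108, 0, 41) mm. The grip is a bar 82 mm long, 18 mm wide (scoop y), 24 mm high, along the scoop's x and rising 11 degrees outward. Pinch it across its 18 mm width.
- nut_1: Brass hexagon nut, 15 mm across flats (17.3 mm across corners), 7 mm thick, 10 g; origin at its centre, z along its bore. At the start it lies in the scoop.
- nut_2: Brass hexagon nut, 15 mm across flats (17.3 mm across corners), 7 mm thick, 10 g; origin at its centre, z along its bore. At the start it lies in the scoop.
- nut_3: Brass hexagon nut, 15 mm across flats (17.3 mm across corners), 7 mm thick, 10 g; origin at its centre, z along its bore. At the start it lies in the scoop.
- nut_4: Brass hexagon nut, 15 mm across flats (17.3 mm across corners), 7 mm thick, 10 g; origin at its centre, z along its bore. At the start it lies in the scoop.
- nut_5: Brass hexagon nut, 15 mm across flats (17.3 mm across corners), 7 mm thick, 10 g; origin at its centre, z along its bore. At the start it lies in the scoop.
- parts_box: Shallow two-compartment parts box, grey moulded base, loose on the worktop, 0.45 kg, 118 mm long (its y), 80 mm deep (its x), rim 26 mm high, walls and floor 2.5 mm. Origin: underside centre. A 2.5 mm wall along y = 0, as high as the rim, parts it into two compartments, each 75 mm (x -37.5 to +37.5) by 55 mm (y 1.25 to 56.5 either side). Clear lid hinged on the rear rim (+x), open at the start.
- parts_box_lid (a joint): Lid angle, rad: 0 shut, 1.92 open on its stop as at the start. Damped hinge: past upright it sinks only slowly, so press it down shut with a few N. Light 2 mm plate, 80 x 118 mm; hinge line along the box's y at x +40 mm, z 27 mm. Open, its upper edge is about 102 mm above the worktop at x +67 mm; shut, its top is at 29 mm.
- lid_tab (a point): Middle of the small tab (24 mm wide, 11 mm long) on the lid's free edge; on the open lid it is at the top, on its front face.
- box_nut: Brass hexagon nut, 15 mm across flats (17.3 mm across corners), 7 mm thick, 10 g; origin at its centre, z along its bore. It already lies in one of the box's two compartments, left or right, and marks the nuts' compartment.
- box_ring: White nylon sealing ring, 44 mm across, 28 mm bore, 8 mm high, lying alone in the box's other compartment; origin at the centre of its underside.
- basket_corner (a point): Front left upper corner of the fixed green basket (250 mm high, running right and back from here): lean the wrist toward the robot to keep clear of it behind the open lid. Also fixed: right, at about world x 0.51, the caulking gun, tip low at y -0.21, rising to 390 mm at y -0.55; left, a wall at y 0.40 from x 0.49 back; overhead, a shelf from x 0.61 back, underside at 570 mm.
- pliers: Pliers, 63 x 196 x 13 mm, lying to the right in front; bystander.
- marker: Felt marker, 131 mm long, 14 mm thick, lying at the back left; bystander.
- bush_brass: Brass reducing bush, 35 mm wide, 30 mm high, in the front left corner; bystander.
- hex_nipple: Galvanised hexagon nipple standing on end, 45 mm wide, 46 mm high, behind the work; bystander.
- thread_tape: Roll of thread tape lying flat, 53 mm wide, 14 mm high, near the front edge between box and scoop; bystander.

How it is judged:
By the outcome, as a careful person would: the job done as asked, in the order asked, and still so for the second after the job is handed in, with the robot touching nothing.
It also fails if it takes over 69 s, if anything falls off the work surface, if the arm or the gripper's body presses on something with over 40 N, if the wrist force passes 120 N, or if a joint passes its speed limit or range.

ROBOT

A 6-joint arm with a two-finger parallel gripper is mounted at the origin on a cart in front of the work surface, level with it; the furniture and walls round the work are solid. World frame = base frame: x ahead of the robot, y to its left, z up, the work surface at z = 0. Lengths are in mm, angles in rad, forces in N, time in s.
With the tool pointing down it reaches from about 350 to 775 mm from the base axis. Payload 7.3 kg.
Tool frame: the origin (TCP) lies at the very end of the fingers, on their centre line; the grasp point (between the pads) lies 19 mm behind it; z points along the fingers, y is the line along which they close (so a half turn about z gives the same grasp; the last joint's range is limited). The gripper opens to 92 mm and grips with 3 to 60 N. Pads are 19 mm wide; open, the fingers measure 130 mm over their backs; the gripper's body (75 mm by 190 mm) begins 47 mm behind the grasp point.
Start: joints at [1.043, 0.342, 1.524, -0, 1.275, -0.146], TCP at [195.598, 487.223, 226.741] pointing down, gripper open.
Joint ranges: [-2.53, 2.53], [-0.77, 2.02], [0.04, 2.7], [-1, 4.14], [0.28, 2.66], [-3.11, 3.11]. Speed limits (rad/s): [2.57, 2.57, 3.14, 3.14, 3.14, 3.14].

INTERFACE

Orientations are given as [roll, pitch, yaw] about the fixed x, y, z axes, in that order (R = Rz(yaw) Ry(pitch) Rx(roll)).
In Python, from plant import bot gives the robot as it stands.
- The arm moves only by the tool send_rows, never from a script. Its argument "rows" is a list of rows, each an object of numbers: "x", "y", "z": the shift along the tool's x, y, z in units of 0.2 m (1.0 is 0.2 m); "ax", "ay", "az": the turn, a rotation vector about the tool's x, y, z in units of 60 degrees (1.0 is 60 degrees); "jaw": the opening, from -1 (shut) to 1 (fully open), so that 0 is half open. In form: [{"x": .., "y": .., "z": .., "ax": .., "ay": .., "az": .., "jaw": ..}, ...]. A call has exactly 10 rows; each row is the pose to reach, as a shift and turn from the pose commanded when the call began, along the tool's axes at that moment; what a row does not reach only later rows make up. A row lasts 1/8 s, in which the tool goes at most 62.5 mm and 10.7 degrees, less where a joint would pass 70% of its speed; a pose out of reach is approached as far as the arm can. A call with a number of a shift or a turn outside -1 to 1 is refused whole. A call with a gripper value outside its range is refused whole. The fingers move at their own pace and stop on an object; the grip force is fixed at half the most. Time passes only in rows, so rows that repeat a pose let the fingers close, or fill a call up. It gives the time, the measured TCP pose, the force, the opening and the grip force at its end, in the units of the state.
- bot.get_obs(): the state, without advancing time (a new reading comes with each control period).
- bot.capture(name): name is "side" or "top" or "wrist"; returns (picture, depth): 420x560x3 uint8, red, green, blue; 420x560 float32, mm along the optical axis (not along the pixel's ray), 0 where there is no reading.
- bot.camera_model(name): a dict with "vertical_fov" (degrees; the focal length in pixels is half the picture's height over the tangent of half this angle, whatever the lens; pixels are square), "cx", "cy" (the principal point, pixels), "k1" (the pictures are not rectified: a ray, as slopes to the right and down, at radius r is drawn at 1 + k1 r^2 times it, then the intrinsics apply), "R" (3x3) and "t" (3): a world point X has camera coordinates R X + t; the wrist camera has in their place "T_tool_cam" (4x4, takes a point from camera to tool coordinates, whose origin is the TCP and whose axes are the flange's). Camera axes: x right, y down, z forward; pixel columns grow to the right and rows downward; lengths in mm; the calibration is good to about 2 mm. A picture is of the moment at which its call begins: read the wrist's pose just before it. camera_model takes no time and is no camera call.
- bot.close_job(): hands the job in; it is judged then, once.
The state is a dict: "time": time; "joint_positions": joint angles; "dq": joint speeds; "tau": joint torques, N m; "tool_pos": TCP position; "tcp_rot": TCP orientation; "contact_force": force on the tool from outside, world axes, zero at the start; "moment": the same for the moment, N m; "grip_width": finger opening in mm; "finger_force": force on a finger pad.
Only numpy, scipy, OpenCV 4.12 (cv2) and the standard library are available. Lean on these libraries where they do the work, as an engineer would, in place of code of your own. Each camera call takes 0.05 s, during which the arm holds its last target. There are 200 camera calls.

## Working session

There is one attempt and no reset: what is moved stays moved. The work goes in short steps, Python scripts to look and compute and a tool call to move; the robot and the scene stay as the last step left them, time stands still between calls to the robot, and variables do not carry over. Pictures are saved under pics/ and viewed, at most 13 in all, crops included, and the job is handed in when it is done.

Besides the shell and the picture viewer there is one more tool, called after ">>>" as name(argument=value, ...) on one line, values as JSON. send_rows: Moves the arm, as the interface text tells. Its arguments: {"type":"object","properties":{"rows":{"type":"array","items":{"type":"object","properties":{"x":{"type":"number","minimum":-1,"maximum":1},"y":{"type":"number","minimum":-1,"maximum":1},"z":{"type":"number","minimum":-1,"maximum":1},"ax":{"type":"number","minimum":-1,"maximum":1},"ay":{"type":"number","minimum":-1,"maximum":1},"az":{"type":"number","minimum":-1,"maximum":1},"jaw":{"type":"number"}}}}},"required":["rows"]}

```bash
mkdir -p pics; cat > h.py <<'E'
import numpy as np, cv2
from scipy.spatial.transform import Rotation as Ro
from plant import bot
def model(n):
    m=bot.camera_model(n); f=210/np.tan(np.radians(m["vertical_fov"])/2); return m,f
def cap(n,fn=None):
    o=bot.get_obs(); p,d=bot.capture(n)
    np.savez(f"{n}.npz",p=p,d=d,pos=o["tool_pos"],rot=o["tcp_rot"])
    if fn: cv2.imwrite("pics/"+fn,p[:,:,::-1])
    return p,d
def world(n,uv,depth=None,z=None):
    m,f=model(n); s=np.load(f"{n}.npz"); u,v=uv
    a=np.array([(u-m["cx"])/f,(v-m["cy"])/f]); b=a.copy()
    for _ in range(20): b=a/(1+m["k1"]*(b@b))
    ray=np.array([b[0],b[1],1.])
    if n=="wrist":
        T=np.array(m["T_tool_cam"]); R0=Ro.from_euler('xyz',s["rot"]).as_matrix()
        R=R0@T[:3,:3]; c=R0@T[:3,3]+s["pos"]
    else:
        R=np.array(m["R"]).T; c=-R@np.array(m["t"])
    w=R@ray
    if z is not None: return c+w*(z-c[2])/w[2]
    if depth is None: depth=s["d"][int(round(v)),int(round(u))]
    return c+w*depth
def pc(n):
    m,f=model(n); s=np.load(f"{n}.npz"); d=s["d"]
    vv,uu=np.mgrid[0:420,0:560]
    a=np.stack([(uu-m["cx"])/f,(vv-m["cy"])/f],-1); b=a.copy()
    for _ in range(20): b=a/(1+m["k1"]*(b**2).sum(-1,keepdims=True))
    r=np.dstack([b,np.ones_like(d)])*d[...,None]
    if n=="wrist":
        T=np.array(m["T_tool_cam"]); R0=Ro.from_euler('xyz',s["rot"]).as_matrix()
        R=R0@T[:3,:3]; c=R0@T[:3,3]+s["pos"]
    else:
        R=np.array(m["R"]).T; c=-R@np.array(m["t"])
    return r@R.T+c, s["p"]
E
python3 - <<'E'
from h import *
o=bot.get_obs(); print(o)
a,_=cap("top"); b,_=cap("side")
for n in("top","side"): m=bot.camera_model(n);print(n,m["vertical_fov"],-np.array(m["R"]).T@m["t"])
cv2.imwrite("pics/top.png",cv2.resize(a[:,:,::-1],(784,588)));cv2.imwrite("pics/side.png",cv2.resize(b[:,:,::-1],(784,588)))
E
```

```text
{'time': 0.0, 'joint_positions': array([ 1.04297861e+00,  3.42728817e-01,  1.52502785e+00, -2.64399002e-05,
        1.27539010e+00, -1.46016659e-01]), 'dq': array([-0.0015445 ,  0.00026389, -0.00067937, -0.00093116, -0.0019101 ,
        0.00011479]), 'tau': array([-3.94507069e-04, -4.31224322e+01, -2.44219369e+01,  7.18078902e-02,
        5.58430958e-02, -1.11253182e-04]), 'tool_pos': array([195.39676145, 486.84044591, 226.03801741]), 'tcp_rot': array([-3.14005140e+00, -2.01107542e-04,  2.75979916e+00]), 'contact_force': array([-0.58075001, -0.43409597,  0.18374201]), 'moment': array([-0.01472222,  0.01192026, -0.01884739]), 'finger_force': 0.0, 'grip_width': 91.85444166100153}
top 45.69065990483831 [ 379.96160752   32.91955859 1509.93040397]
side 53.69130716342297 [168.63868894 996.02216729 627.96454055]
```

View pics/top.png

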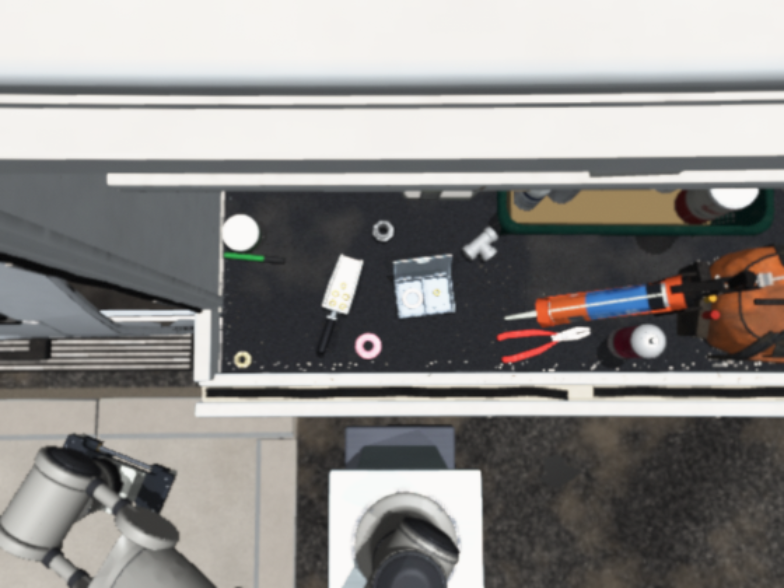

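View pics/side.png

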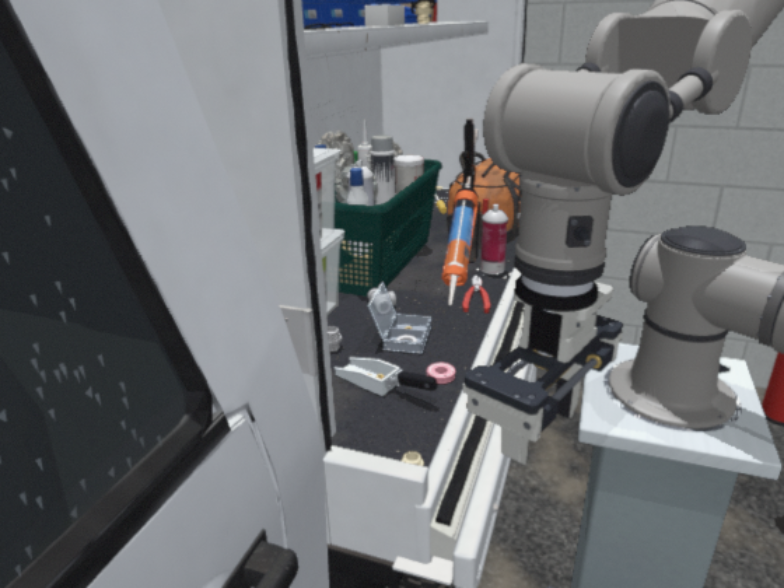

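The top view shows the scoop at about (342,290) with its mouth away from the robot and its grip at (327,335). The box is at about (425,288): the ring is in the left compartment and the nut in the right one, at (437,293). I'll enlarge this area.

```bash
python3 - <<'E'
from h import *
p=np.load("top.npz")["p"]
cv2.imwrite("pics/crop.png",cv2.resize(p[170:270,210:340,::-1],None,fx=6,fy=6,interpolation=cv2.INTER_CUBIC)[:600,:780])
E
```

```text
(no output)
```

View pics/crop.png

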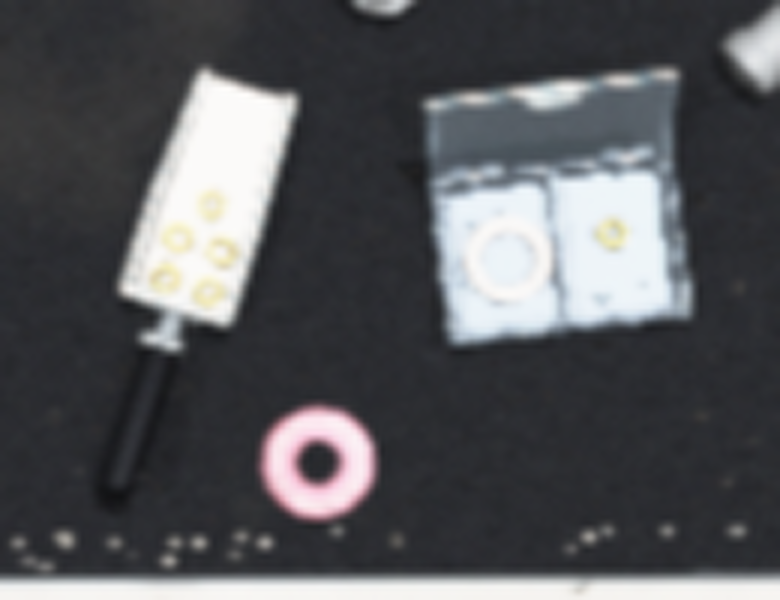

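The crop shows the scoop corners at spout (205,72)/(296,95) and back (120,292)/(232,325), with the grip running (162,345) to (115,490). The box rim corners are (452,345), (690,318) and the rear pair (436,185), (662,157). The nut is at (612,233).

```bash
python3 - <<'E'
from h import *
np.set_printoptions(precision=1,suppress=True)
W=lambda x,y,z: world("top",(210+(x+.5)/6-.5,170+(y+.5)/6-.5),z=z)
P=dict(s1=(205,72,14),s2=(296,95,14),b1=(120,292,32),b2=(232,325,32),g0=(164,350,45),g1=(113,492,61),fl=(452,345,26),fr=(690,318,26),df=(566,328,26),dr=(548,174,26),rl=(436,185,26),rr=(662,157,26),l1=(424,103,102),l2=(678,72,102),nut=(612,233,6),ring=(507,258,8),tape=(319,463,14),hexn=(383,0,46))
Q={k:W(*v) for k,v in P.items()}
for k,v in Q.items(): print(k,v)
sp=(Q['s1']+Q['s2'])/2; bk=(Q['b1']+Q['b2'])/2; print("spout",sp,"back",bk,"len",np.linalg.norm((sp-bk)[:2]),"yaw +x", np.degrees(np.arctan2(*(bk-sp)[1::-1])))
g=(Q['g0']+Q['g1'])/2; print("grip",g,np.degrees(np.arctan2(*(Q['g1']-Q['g0'])[1::-1])), np.linalg.norm((g-bk)[:2]))
f=(Q['fl']+Q['fr'])/2;r=(Q['rl']+Q['rr'])/2
print("box",(f+r)/2,"yaw",np.degrees(np.arctan2(*(r-f)[1::-1])),np.degrees(np.arctan2(*(Q['fl']-Q['fr'])[1::-1]))-90,np.degrees(np.arctan2(*(Q['dr']-Q['df'])[1::-1])),np.linalg.norm(r-f),np.linalg.norm(Q['fl']-Q['fr']))
# depth cloud of scoop
X,p=pc("top"); m=(X[...,0]>380)&(X[...,0]<600)&(X[...,1]>60)&(X[...,1]<200)&(X[...,2]>8)&(X[...,2]<90)
print(m.sum()); Y=X[m]
gm=m&(p.mean(-1)<60)&(X[...,2]>25); G=X[gm]; print(len(G),G.mean(0),G.min(0),G.max(0))
m=bot.camera_model("wrist");print(np.array(m["T_tool_cam"]),m["vertical_fov"],m["cx"],m["cy"])
E
```

```text
s1 [609.2 136.8  14. ]
s2 [597.2  90.8  14. ]
b1 [496.4 177.3  32. ]
b2 [479.8 121.8  32. ]
g0 [466.8 154.4  45. ]
g1 [397.4 177.3  61. ]
fl [469.8  12.9  26. ]
fr [ 482.8 -105.4   26. ]
df [478.1 -43.8  26. ]
dr [555.1 -35.5  26. ]
rl [549.9  20.4  26. ]
rr [563.5 -92.5  26. ]
l1 [580.4  26.6 102. ]
l2 [594.7 -94.1 102. ]
nut [527.4 -68.5   6. ]
ring [514.7 -15.3   8. ]
tape [411.9  79.4  14. ]
hexn [639.9  46.4  46. ]
spout [603.2 113.8  14. ] back [488.1 149.6  32. ] len 120.5073454632468 yaw +x 162.71077179969802
grip [432.1 165.8  53. ] 161.68680828893153 58.35530785431573
box [516.5 -41.1  26. ] yaw 7.267035504611448 6.266155360152936 6.1399228417912495 80.964864330638 118.99119200167439
597
159 [431.3 166.4  51.3] [396.2 146.4  30.5] [466.9 182.8  65.9]
[[  -0.    -1.    -0.3   79.7]
 [   1.    -0.    -0.     0.9]
 [  -0.    -0.3    1.  -156.3]
 [   0.     0.     0.     1. ]] 65.43203617081166 281.805038486055 207.6465610919239
```

```bash
cat >> h.py <<'E'
U=np.array
def toolR(yaw,lean):  # tool x heading 'yaw' deg, tool y closing line; lean>0: hand leans toward tool +x side
    return (Ro.from_euler('z',yaw,degrees=True)*Ro.from_euler('x',180,degrees=True)*Ro.from_euler('y',-lean,degrees=True))
def rel(p,R,o=None):
    o=o or bot.get_obs(); R0=Ro.from_euler('xyz',o["tcp_rot"])
    d=R0.inv().apply(U(p)-o["tool_pos"])/200; a=(R0.inv()*R).as_rotvec(degrees=True)/60
    print("xyz",d.round(3),"a",a.round(3))
def scoopgoal(spout,yaw,tilt,gx=90,gz=37.5,alpha=30):
    "TCP pose putting spout point at 'spout' with scoop +x heading yaw and mouth-down tilt"
    S=Ro.from_euler('z',yaw,degrees=True)*Ro.from_euler('y',tilt,degrees=True)  # about scoop +y: x goes to -z
    S=Ro.from_euler('z',yaw,degrees=True)*Ro.from_euler('y',-tilt,degrees=True)
    g=U(spout)+S.apply([gx+68,0,gz-2.5])
    R=S*Ro.from_euler('x',180,degrees=True)*Ro.from_euler('y',-alpha,degrees=True)
    return g+19*R.apply([0,0,1]),R
E
python3 - <<'E'
from h import *
R=toolR(162.3,30); print(R.as_matrix().round(2))
t=U([460.3,159,21.]); print(world("top",(357,165.7),z=250))
rel(t-90*R.apply([0,0,1]),R); rel(t,R)
for ti in(0,57):
    p,R=scoopgoal([510,-69,32],186.4,ti); print(p,R.apply([0,0,1]))
E
```

```text
[[-0.83  0.3   0.48]
 [ 0.26  0.95 -0.15]
 [-0.5   0.   -0.87]]
[ 612.64837872 -169.06013283  250.        ]
xyz [-1.616 -1.043  0.637] a [-0.019 -0.5   -0.068]
xyz [-1.84  -1.027  1.027] a [-0.019 -0.5   -0.068]
[362.425464   -85.55313643  50.54551733] [ 0.49688396  0.05573447 -0.8660254 ]
[445.08179551 -76.28174335 166.643192  ] [-0.45116119 -0.05060584 -0.89100652]
```

```bash
python3 - <<'E'
from h import *
R=toolR(162.3,20); z=R.apply([0,0,1]);t=U([451.2,161.9,37.5])+19*z; print(t)
rel(t-110*z,R)
E
```

```text
[457.39075891 159.92427681  19.64584021]
xyz [-1.637 -1.042  0.517] a [-0.013 -0.333 -0.069]
```

>>> send_rows(rows=[{"x":-0.25,"y":-0.2,"z":0,"jaw":0.3},{"x":-0.5,"y":-0.4,"z":0,"jaw":0.3},{"x":-0.75,"y":-0.6,"z":0,"jaw":0.3},{"x":-1,"y":-0.8,"z":0,"jaw":0.3},{"x":-1,"y":-1,"z":0.05,"ay":-0.1,"az":-0.03,"jaw":0.3},{"x":-1,"y":-1,"z":0.1,"ay":-0.2,"az":-0.07,"jaw":0.3},{"x":-1,"y":-1,"z":0.2,"ay":-0.333,"az":-0.07,"jaw":0.3},{"x":-1,"y":-1,"z":0.2,"ay":-0.333,"az":-0.07,"jaw":0.3},{"x":-1,"y":-1,"z":0.2,"ay":-0.333,"az":-0.07,"jaw":0.3},{"x":-1,"y":-1,"z":0.2,"ay":-0.333,"az":-0.07,"jaw":0.3}])

```text
schema error: expected keys x, y, z, ax, ay, az, jaw
```

```bash
python3 - <<'E'
from h import *
R=toolR(162.3,20); z=R.apply([0,0,1]);t=U([451.2,161.9,37.5])+19*z
rel(t-100*z,R);rel(t,R)
p,_=cap("wrist"); cv2.imwrite("pics/w1.png",p[:,:,::-1])
E
```

```text
xyz [-1.654 -1.041  0.564] a [-0.013 -0.333 -0.069]
xyz [-1.825 -1.028  1.033] a [-0.013 -0.333 -0.069]
```

View pics/w1.png

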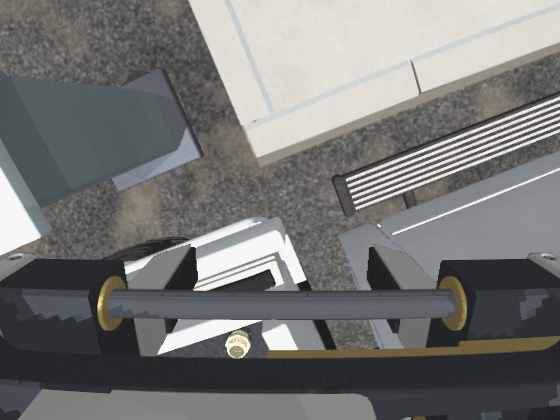

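The move was refused because every row needs all the keys, so the wrist view still shows the start pose over the floor. I'll resend it in full.

>>> send_rows(rows=[{"x":-0.25,"y":-0.2,"z":0,"ax":0,"ay":0,"az":0,"jaw":0.3},{"x":-0.5,"y":-0.4,"z":0,"ax":0,"ay":0,"az":0,"jaw":0.3},{"x":-0.75,"y":-0.6,"z":0,"ax":0,"ay":0,"az":0,"jaw":0.3},{"x":-1,"y":-0.8,"z":0,"ax":0,"ay":0,"az":0,"jaw":0.3},{"x":-1,"y":-1,"z":0.05,"ax":0,"ay":-0.1,"az":-0.03,"jaw":0.3},{"x":-1,"y":-1,"z":0.1,"ax":0,"ay":-0.2,"az":-0.07,"jaw":0.3},{"x":-1,"y":-1,"z":0.2,"ax":-0.013,"ay":-0.333,"az":-0.07,"jaw":0.3},{"x":-1,"y":-1,"z":0.2,"ax":-0.013,"ay":-0.333,"az":-0.07,"jaw":0.3},{"x":-1,"y":-1,"z":0.2,"ax":-0.013,"ay":-0.333,"az":-0.07,"jaw":0.3},{"x":-1,"y":-1,"z":0.2,"ax":-0.013,"ay":-0.333,"az":-0.07,"jaw":0.3}])

```text
time: 1.4
tool_pos: [307.8, 227.5, 187.6]
tcp_rot: [3.14, 0.349, 2.832]
contact_force: [0.3, 0.6, 0.4]
grip_width: 59.3
finger_force: 0.0
```

```bash
python3 - <<'E'
from h import *
R=toolR(162.3,20); z=R.apply([0,0,1]);t=U([451.2,161.9,37.5])+19*z
rel(t-100*z,R);rel(t,R); print(bot.get_obs()["joint_positions"])
E
```

```text
xyz [-0.479 -0.095  0.567] a [ 0.002 -0.    -0.   ]
xyz [-0.479 -0.096  1.067] a [ 0.002 -0.    -0.   ]
[ 0.67190814  0.05007746  2.08389683 -0.38790165  0.84480742 -0.35426908]
```

>>> send_rows(rows=[{"x":-0.24,"y":-0.05,"z":0.15,"ax":0,"ay":0,"az":0,"jaw":0.3},{"x":-0.479,"y":-0.095,"z":0.35,"ax":0,"ay":0,"az":0,"jaw":0.3},{"x":-0.479,"y":-0.095,"z":0.6,"ax":0,"ay":0,"az":0,"jaw":0.3},{"x":-0.479,"y":-0.095,"z":0.75,"ax":0,"ay":0,"az":0,"jaw":0.3},{"x":-0.479,"y":-0.095,"z":0.9,"ax":0,"ay":0,"az":0,"jaw":0.3},{"x":-0.479,"y":-0.095,"z":1.0,"ax":0,"ay":0,"az":0,"jaw":0.3},{"x":-0.479,"y":-0.095,"z":1.0,"ax":0,"ay":0,"az":0,"jaw":0.3},{"x":-0.479,"y":-0.095,"z":1.0,"ax":0,"ay":0,"az":0,"jaw":0.3},{"x":-0.479,"y":-0.095,"z":1.0,"ax":0,"ay":0,"az":0,"jaw":0.3},{"x":-0.479,"y":-0.095,"z":1.0,"ax":0,"ay":0,"az":0,"jaw":0.3}])

```text
time: 2.65
tool_pos: [452.2, 161.4, 32.3]
tcp_rot: [3.14, 0.35, 2.834]
contact_force: [0.5, -0.3, -0.1]
grip_width: 59.7
finger_force: 0.0
```

```bash
python3 - <<'E'
from h import *
R=toolR(162.3,20); z=R.apply([0,0,1]);t=U([451.2,161.9,37.5])+19*z
rel(t,R)
p,_=cap("wrist"); cv2.imwrite("pics/w2.png",p[:,:,::-1])
E
```

```text
xyz [-0.004  0.001  0.069] a [0.002 0.001 0.001]
```

View pics/w2.png

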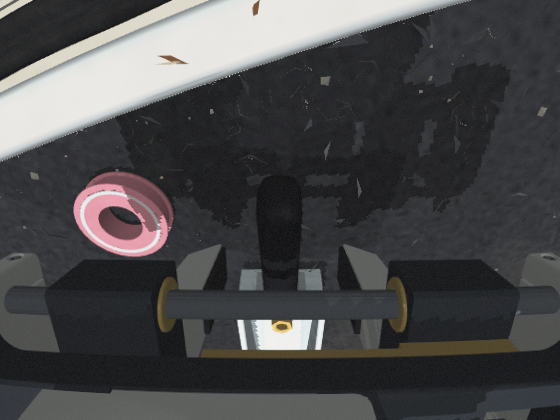

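The grip is at column 280, centred between the fingers and aligned with them. I'll lower, close and then lift a little.

>>> send_rows(rows=[{"x":0,"y":0,"z":0.04,"ax":0,"ay":0,"az":0,"jaw":0.3},{"x":0,"y":0,"z":0.069,"ax":0,"ay":0,"az":0,"jaw":0.3},{"x":0,"y":0,"z":0.069,"ax":0,"ay":0,"az":0,"jaw":-0.2},{"x":0,"y":0,"z":0.069,"ax":0,"ay":0,"az":0,"jaw":-0.5},{"x":0,"y":0,"z":0.069,"ax":0,"ay":0,"az":0,"jaw":-1},{"x":0,"y":0,"z":0.069,"ax":0,"ay":0,"az":0,"jaw":-1},{"x":0,"y":0,"z":0.069,"ax":0,"ay":0,"az":0,"jaw":-1},{"x":0,"y":0,"z":0.069,"ax":0,"ay":0,"az":0,"jaw":-1},{"x":0,"y":0,"z":0.069,"ax":0,"ay":0,"az":0,"jaw":-1},{"x":0,"y":0,"z":0.069,"ax":0,"ay":0,"az":0,"jaw":-1}])

```text
time: 3.95
tool_pos: [456.4, 159.7, 18.6]
tcp_rot: [3.141, 0.349, 2.834]
contact_force: [-0.7, -0.1, 3.6]
grip_width: 18.1
finger_force: 30.0
```

```bash
python3 - <<'E'
from h import *
o=bot.get_obs(); R=Ro.from_euler('xyz',o["tcp_rot"])
print(o["tool_pos"],o["grip_width"],o["finger_force"]); rel(o["tool_pos"]+[0,0,70],R)
E
```

```text
[456.42061386 159.70696671  18.6387322 ] 18.11475168835532 29.997316002845764
xyz [-0.12   0.    -0.329] a [0. 0. 0.]
```

Now I'll lift 70 mm smoothly and check the scoop's attitude.

>>> send_rows(rows=[{"x":-0.006,"y":0,"z":-0.016,"ax":0,"ay":0,"az":0,"jaw":-1},{"x":-0.018,"y":0,"z":-0.05,"ax":0,"ay":0,"az":0,"jaw":-1},{"x":-0.036,"y":0,"z":-0.1,"ax":0,"ay":0,"az":0,"jaw":-1},{"x":-0.056,"y":0,"z":-0.155,"ax":0,"ay":0,"az":0,"jaw":-1},{"x":-0.076,"y":0,"z":-0.21,"ax":0,"ay":0,"az":0,"jaw":-1},{"x":-0.096,"y":0,"z":-0.265,"ax":0,"ay":0,"az":0,"jaw":-1},{"x":-0.112,"y":0,"z":-0.31,"ax":0,"ay":0,"az":0,"jaw":-1},{"x":-0.12,"y":0,"z":-0.329,"ax":0,"ay":0,"az":0,"jaw":-1},{"x":-0.12,"y":0,"z":-0.329,"ax":0,"ay":0,"az":0,"jaw":-1},{"x":-0.12,"y":0,"z":-0.329,"ax":0,"ay":0,"az":0,"jaw":-1}])

```text
time: 5.2
tool_pos: [456.2, 159.5, 88.2]
tcp_rot: [3.141, 0.348, 2.834]
contact_force: [-0.6, -0.5, -2.5]
grip_width: 17.7
finger_force: 30.0
```

```bash
python3 - <<'E'
from h import *
np.set_printoptions(precision=1,suppress=True)
o=bot.get_obs();print(o["grip_width"],o["moment"])
a,_=cap("top");b,_=cap("side")
A=cv2.resize(a[150:270,200:340,::-1],(400,343)); B=cv2.resize(b[220:300,220:330,::-1],(400,291))
cv2.imwrite("pics/l.png",np.vstack([A,B[:250]]))
# scoop floor cloud from top: fit plane to bright points
X,p=pc("top"); s=o["tool_pos"]
m=(p.min(-1)>170)&(X[...,0]>505)&(X[...,0]<600)&(X[...,1]>95)&(X[...,1]<165)&(X[...,2]>25)&(X[...,2]<150)
Y=X[m];print(len(Y))
u=U([np.cos(np.radians(162.3)),np.sin(np.radians(162.3))]); v=U([-u[1],u[0]])
q=Y[:,:2]-U([537,134.5]); a_=q@u; b_=q@v
k=abs(b_)<18
for lo in range(-70,40,15):
    kk=k&(a_>lo)&(a_<lo+15)
    if kk.any(): print(lo,kk.sum(),np.median(Y[kk,2]))
E
```

```text
17.74040419989727 [ 0.2  0.5 -0. ]
609
-70 43 71.21625320890348
-55 67 70.3703628301987
-40 61 71.19171744315781
-25 61 71.75762906898876
-10 66 72.23944149079989
5 63 73.50195511044194
20 52 72.81573789323863
35 4 74.63696745822301
```

View pics/l.png

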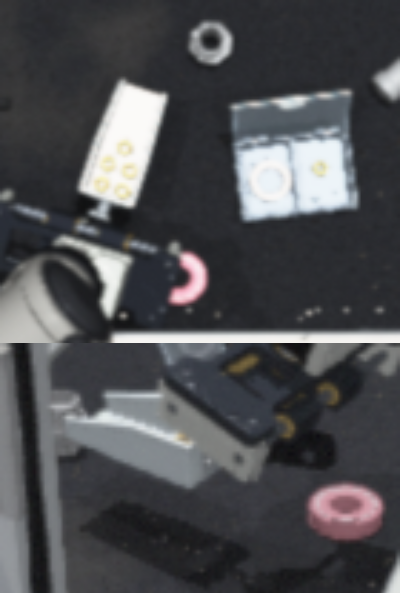

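Lifted cleanly. In the top view all five nuts lie at the back wall and the scoop tilts only about 2° mouth-down. Next I'll carry it to the box.

```bash
cat >> h.py <<'E'
GR=dict(gx=91,gz=36.5,alpha=21.7)
E
python3 - <<'E'
from h import *
p,R=scoopgoal([603,114,70.7],162.3,1.7,**GR); print(p); rel(p,R)
for s,y,t in(([570,90,85],167,7),([530,40,85],176,13),([515,-20,75],183,18),([508,-71,65],186.4,20)):
    p,R=scoopgoal(s,y,t,**GR); print(p); rel(p,R)
E
```

```text
[458.74515697 160.03759294  91.54780826]
xyz [-0.017  0.006 -0.012] a [ 0.001 -0.001  0.001]
[424.96513328 123.48393733 119.74570745]
xyz [ 0.035 -0.219 -0.181] a [-0.023  0.087 -0.074]
[385.94920848  50.07301261 135.11441599]
xyz [ 0.079 -0.628 -0.278] a [-0.056  0.187 -0.22 ]
[375.70586532 -27.30009627 137.50922691]
xyz [ 0.01  -1.012 -0.266] a [-0.07   0.268 -0.338]
[371.63637536 -86.29563124 132.33911455]
xyz [-0.047 -1.3   -0.218] a [-0.075  0.3   -0.395]
```

>>> send_rows(rows=[{"x":0.01,"y":-0.04,"z":-0.05,"ax":-0.005,"ay":0.02,"az":-0.015,"jaw":-1},{"x":0.02,"y":-0.12,"z":-0.12,"ax":-0.013,"ay":0.05,"az":-0.04,"jaw":-1},{"x":0.035,"y":-0.22,"z":-0.18,"ax":-0.023,"ay":0.087,"az":-0.075,"jaw":-1},{"x":0.05,"y":-0.35,"z":-0.22,"ax":-0.035,"ay":0.12,"az":-0.12,"jaw":-1},{"x":0.065,"y":-0.49,"z":-0.255,"ax":-0.046,"ay":0.155,"az":-0.17,"jaw":-1},{"x":0.079,"y":-0.63,"z":-0.278,"ax":-0.056,"ay":0.187,"az":-0.22,"jaw":-1},{"x":0.06,"y":-0.76,"z":-0.275,"ax":-0.061,"ay":0.215,"az":-0.26,"jaw":-1},{"x":0.035,"y":-0.89,"z":-0.27,"ax":-0.066,"ay":0.243,"az":-0.3,"jaw":-1},{"x":0.02,"y":-0.97,"z":-0.267,"ax":-0.069,"ay":0.26,"az":-0.325,"jaw":-1},{"x":0.01,"y":-1.0,"z":-0.265,"ax":-0.07,"ay":0.268,"az":-0.336,"jaw":-1}])

```text
time: 6.55
tool_pos: [376.8, -25.8, 137.4]
tcp_rot: [-3.142, 0.065, -3.092]
contact_force: [0.1, 0.2, -2.3]
grip_width: 17.8
finger_force: 30.0
```

```bash
python3 - <<'E'
from h import *
for s,y,t in(([512,-50,65],185,19),([508,-71,55],186.4,20),([508,-71,36],186.4,21)):
    p,R=scoopgoal(s,y,t,**GR); print(p); rel(p,R)
print(bot.get_obs()["joint_positions"])
E
```

```text
[374.15343777 -62.0600115  129.9340605 ]
xyz [ 0.025 -0.181  0.036] a [-0.002  0.017 -0.036]
[371.63637536 -86.29563124 122.33911455]
xyz [ 0.046 -0.301  0.073] a [-0.003  0.034 -0.059]
[372.82504967 -86.16230005 105.72365646]
xyz [ 0.045 -0.301  0.156] a [-0.002  0.05  -0.059]
[-0.29050785  0.15183259  2.07511007  0.02860475  0.85368971 -1.92900082]
```

>>> send_rows(rows=[{"x":0.008,"y":-0.05,"z":0.01,"ax":0,"ay":0.005,"az":-0.01,"jaw":-1},{"x":0.016,"y":-0.12,"z":0.02,"ax":0,"ay":0.01,"az":-0.02,"jaw":-1},{"x":0.025,"y":-0.18,"z":0.036,"ax":-0.002,"ay":0.017,"az":-0.036,"jaw":-1},{"x":0.035,"y":-0.24,"z":0.05,"ax":-0.002,"ay":0.025,"az":-0.047,"jaw":-1},{"x":0.043,"y":-0.285,"z":0.065,"ax":-0.003,"ay":0.032,"az":-0.056,"jaw":-1},{"x":0.046,"y":-0.301,"z":0.073,"ax":-0.003,"ay":0.034,"az":-0.059,"jaw":-1},{"x":0.046,"y":-0.301,"z":0.073,"ax":-0.003,"ay":0.034,"az":-0.059,"jaw":-1},{"x":0.046,"y":-0.301,"z":0.073,"ax":-0.003,"ay":0.034,"az":-0.059,"jaw":-1},{"x":0.046,"y":-0.301,"z":0.073,"ax":-0.003,"ay":0.034,"az":-0.059,"jaw":-1},{"x":0.046,"y":-0.301,"z":0.073,"ax":-0.003,"ay":0.034,"az":-0.059,"jaw":-1}])

```text
time: 7.8
tool_pos: [371.7, -85.3, 122.4]
tcp_rot: [3.141, 0.03, -3.029]
contact_force: [-0.0, -0.1, -2.1]
grip_width: 17.7
finger_force: 30.0
```

```bash
python3 - <<'E'
from h import *
o=bot.get_obs(); print(o["tool_pos"])
a,_=cap("top");b,_=cap("side")
A=cv2.resize(a[170:250,250:350,::-1],(500,400),interpolation=cv2.INTER_CUBIC); B=cv2.resize(b[190:270,230:330,::-1],(250,200),interpolation=cv2.INTER_CUBIC)
cv2.imwrite("pics/m.png",np.hstack([A,cv2.copyMakeBorder(B,0,200,0,0,cv2.BORDER_CONSTANT)]))
for t,z in((21,36),(21,32)):
    p,R=scoopgoal([508,-71,z],186.4,t,**GR); rel(p,R)
E
```

```text
[371.69058663 -85.31189127 122.43822399]
xyz [-0.003 -0.005  0.084] a [0.    0.017 0.001]
xyz [-0.002 -0.005  0.104] a [0.    0.017 0.001]
```

View pics/m.png

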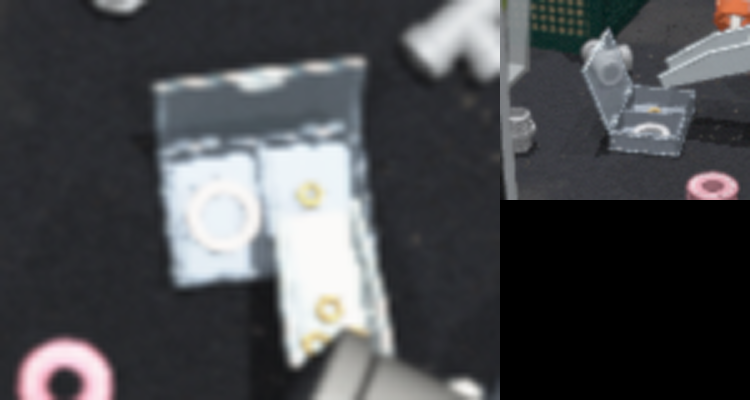

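The spout, at about (278,218) to (357,212) in the crop, is centred over the right-hand nut compartment. I'll check its position and work out the pour rows.

```bash
python3 - <<'E'
from h import *
for q in((278,218),(357,212)): print(world("top",(250+(q[0]+.5)/5-.5,170+(q[1]+.5)/5-.5),z=58))
for t,z in((21,33),(25,31),(29,31),(33,30),(37,30),(42,30),(48,30),(54,30),(59,30)):
    p,R=scoopgoal([506,-72,z],186.4,t,**GR); print(t,p.round());rel(p,R)
E
```

```text
[508.30906231 -46.18871654  58.        ]
[511.64614697 -92.36771438  58.        ]
21 [371. -87. 103.]
xyz [ 0.008 -0.008  0.098] a [0.    0.017 0.001]
25 [376. -87. 110.]
xyz [-0.019 -0.008  0.063] a [0.    0.084 0.001]
29 [382. -86. 119.]
xyz [-0.049 -0.008  0.019] a [0.    0.15  0.001]
33 [388. -85. 126.]
xyz [-0.083 -0.008 -0.018] a [0.    0.217 0.001]
37 [395. -84. 135.]
xyz [-0.119 -0.008 -0.057] a [0.    0.284 0.001]
42 [405. -83. 144.]
xyz [-0.168 -0.008 -0.102] a [0.    0.367 0.001]
48 [417. -82. 154.]
xyz [-0.232 -0.009 -0.15 ] a [0.    0.467 0.001]
54 [430. -80. 163.]
xyz [-0.3   -0.009 -0.192] a [0.    0.567 0.001]
59 [442. -79. 169.]
xyz [-0.36  -0.009 -0.221] a [-0.     0.65   0.001]
```

>>> send_rows(rows=[{"x":0.002,"y":-0.002,"z":0.03,"ax":0,"ay":0.005,"az":0,"jaw":-1},{"x":0.005,"y":-0.005,"z":0.07,"ax":0,"ay":0.012,"az":0,"jaw":-1},{"x":0.008,"y":-0.008,"z":0.098,"ax":0,"ay":0.017,"az":0,"jaw":-1},{"x":0.008,"y":-0.008,"z":0.098,"ax":0,"ay":0.017,"az":0,"jaw":-1},{"x":-0.005,"y":-0.008,"z":0.082,"ax":0,"ay":0.05,"az":0,"jaw":-1},{"x":-0.019,"y":-0.008,"z":0.063,"ax":0,"ay":0.084,"az":0,"jaw":-1},{"x":-0.034,"y":-0.008,"z":0.041,"ax":0,"ay":0.117,"az":0,"jaw":-1},{"x":-0.049,"y":-0.008,"z":0.019,"ax":0,"ay":0.15,"az":0,"jaw":-1},{"x":-0.066,"y":-0.008,"z":0.0,"ax":0,"ay":0.183,"az":0,"jaw":-1},{"x":-0.074,"y":-0.008,"z":-0.01,"ax":0,"ay":0.2,"az":0,"jaw":-1}])

```text
time: 9.15
tool_pos: [387.0, -85.4, 124.9]
tcp_rot: [3.141, -0.18, -3.029]
contact_force: [0.6, 0.2, -2.8]
grip_width: 18.0
finger_force: 30.0
```

```bash
python3 - <<'E'
from h import *
for t,z in((33,30),(37,30),(42,30),(48,30),(54,30),(59,30)):
    p,R=scoopgoal([506,-72,z],186.4,t,**GR); print(t);rel(p,R)
E
```

```text
33
xyz [-0.004  0.    -0.009] a [-0.     0.017  0.001]
37
xyz [-0.032  0.    -0.054] a [-0.     0.083  0.001]
42
xyz [-0.07   0.    -0.109] a [-0.     0.167  0.001]
48
xyz [-0.123  0.    -0.169] a [-0.     0.267  0.001]
54
xyz [-0.181  0.    -0.224] a [-0.     0.367  0.001]
59
xyz [-0.234  0.    -0.265] a [-0.     0.45   0.001]
```

>>> send_rows(rows=[{"x":-0.004,"y":0,"z":-0.009,"ax":0,"ay":0.017,"az":0,"jaw":-1},{"x":-0.018,"y":0,"z":-0.032,"ax":0,"ay":0.05,"az":0,"jaw":-1},{"x":-0.032,"y":0,"z":-0.054,"ax":0,"ay":0.083,"az":0,"jaw":-1},{"x":-0.044,"y":0,"z":-0.073,"ax":0,"ay":0.11,"az":0,"jaw":-1},{"x":-0.057,"y":0,"z":-0.091,"ax":0,"ay":0.138,"az":0,"jaw":-1},{"x":-0.07,"y":0,"z":-0.109,"ax":0,"ay":0.167,"az":0,"jaw":-1},{"x":-0.096,"y":0,"z":-0.14,"ax":0,"ay":0.217,"az":0,"jaw":-1},{"x":-0.123,"y":0,"z":-0.169,"ax":0,"ay":0.267,"az":0,"jaw":-1},{"x":-0.151,"y":0,"z":-0.197,"ax":0,"ay":0.317,"az":0,"jaw":-1},{"x":-0.181,"y":0,"z":-0.224,"ax":0,"ay":0.367,"az":0,"jaw":-1}])

```text
time: 10.4
tool_pos: [430.1, -80.5, 162.5]
tcp_rot: [3.141, -0.565, -3.029]
contact_force: [1.3, 0.2, -1.9]
grip_width: 17.6
finger_force: 30.0
```

```bash
python3 - <<'E'
from h import *
for t,z in((57,30),(60,30)):
    p,R=scoopgoal([506,-72,z],186.4,t,**GR); print(t);rel(p,R)
E
```

```text
57
xyz [-0.02   0.    -0.036] a [-0.     0.048  0.001]
60
xyz [-0.042  0.    -0.07 ] a [-0.     0.098  0.001]
```

>>> send_rows(rows=[{"x":-0.015,"y":0,"z":-0.027,"ax":0,"ay":0.035,"az":0,"jaw":-1},{"x":-0.03,"y":0,"z":-0.05,"ax":0,"ay":0.07,"az":0,"jaw":-1},{"x":-0.042,"y":0,"z":-0.07,"ax":0,"ay":0.098,"az":0,"jaw":-1},{"x":-0.042,"y":0,"z":-0.07,"ax":0,"ay":0.098,"az":0,"jaw":-1},{"x":-0.042,"y":0,"z":-0.07,"ax":0,"ay":0.098,"az":0,"jaw":-1},{"x":-0.042,"y":0,"z":-0.07,"ax":0,"ay":0.098,"az":0,"jaw":-1},{"x":-0.042,"y":0,"z":-0.07,"ax":0,"ay":0.098,"az":0,"jaw":-1},{"x":-0.042,"y":0,"z":-0.07,"ax":0,"ay":0.098,"az":0,"jaw":-1},{"x":-0.042,"y":0,"z":-0.07,"ax":0,"ay":0.098,"az":0,"jaw":-1},{"x":-0.042,"y":0,"z":-0.07,"ax":0,"ay":0.098,"az":0,"jaw":-1}])

```text
time: 11.65
tool_pos: [444.3, -78.9, 169.7]
tcp_rot: [3.141, -0.667, -3.029]
contact_force: [0.8, 0.6, -2.3]
grip_width: 17.9
finger_force: 30.0
```

```bash
python3 - <<'E'
from h import *
o=bot.get_obs(); print(o["tool_pos"],o["contact_force"])
a,_=cap("top");b,_=cap("side")
A=cv2.resize(a[150:250,250:350,::-1],(400,400),interpolation=cv2.INTER_CUBIC); B=cv2.resize(b[180:280,230:330,::-1],(400,400),interpolation=cv2.INTER_CUBIC)
cv2.imwrite("pics/n.png",np.hstack([A,B]))
for t,s in((58,[500,-73,60]),(40,[495,-73,80]),(20,[500,-65,110])):
    p,R=scoopgoal(s,186.4,t,**GR); print(t,p);rel(p,R)
E
```

```text
[444.32470071 -78.88374473 169.74960793] [ 0.83326508  0.55855077 -2.3171995 ]
58 [433.74372577 -80.43183192 197.54426491]
xyz [ 0.128 -0.002 -0.076] a [-0.    -0.032  0.001]
40 [389.74790866 -84.80591364 190.20965693]
xyz [0.279 0.001 0.089] a [-0.    -0.332  0.001]
20 [363.63637536 -80.29563124 177.33911455]
xyz [0.339 0.038 0.219] a [ 0.    -0.665  0.001]
```

View pics/n.png

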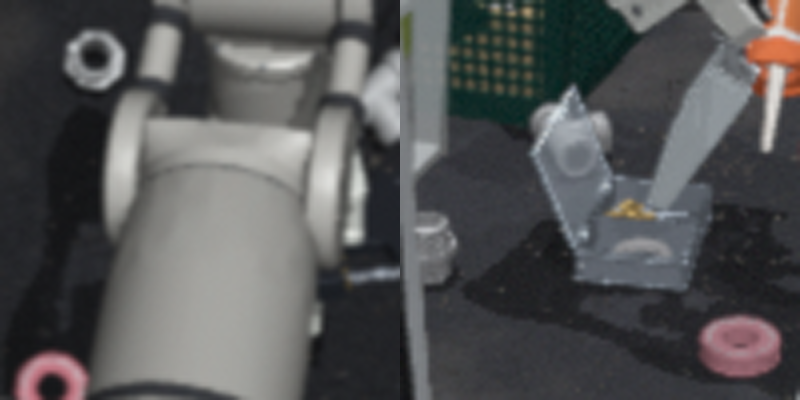

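The side view shows the nuts heaped in the far (right-hand) compartment with the spout just above. I'll retreat up and then left.

>>> send_rows(rows=[{"x":0.06,"y":0,"z":-0.04,"ax":0,"ay":-0.015,"az":0,"jaw":-1},{"x":0.128,"y":0,"z":-0.076,"ax":0,"ay":-0.032,"az":0,"jaw":-1},{"x":0.2,"y":0,"z":0.0,"ax":0,"ay":-0.16,"az":0,"jaw":-1},{"x":0.279,"y":0,"z":0.089,"ax":0,"ay":-0.332,"az":0,"jaw":-1},{"x":0.31,"y":0.02,"z":0.155,"ax":0,"ay":-0.5,"az":0,"jaw":-1},{"x":0.339,"y":0.04,"z":0.219,"ax":0,"ay":-0.665,"az":0,"jaw":-1},{"x":0.339,"y":0.25,"z":0.219,"ax":0,"ay":-0.665,"az":0,"jaw":-1},{"x":0.339,"y":0.5,"z":0.219,"ax":0,"ay":-0.665,"az":0,"jaw":-1},{"x":0.339,"y":0.75,"z":0.219,"ax":0,"ay":-0.665,"az":0,"jaw":-1},{"x":0.339,"y":0.9,"z":0.219,"ax":0,"ay":-0.665,"az":0,"jaw":-1}])

```text
time: 13.0
tool_pos: [343.1, 92.4, 178.5]
tcp_rot: [3.141, 0.032, -3.028]
contact_force: [0.4, 0.3, -1.7]
grip_width: 17.8
finger_force: 30.0
```

```bash
python3 - <<'E'
from h import *
o=bot.get_obs(); print(o["tool_pos"],o["contact_force"],o["grip_width"])
a,_=cap("top")
cv2.imwrite("pics/q.png",cv2.resize(a[160:270,200:340,::-1],(700,550),interpolation=cv2.INTER_CUBIC))
E
```

```text
[343.14453593  92.43961205 178.47921342] [ 0.41012442  0.28897908 -1.65521007] 17.80479621986258
```

View pics/q.png

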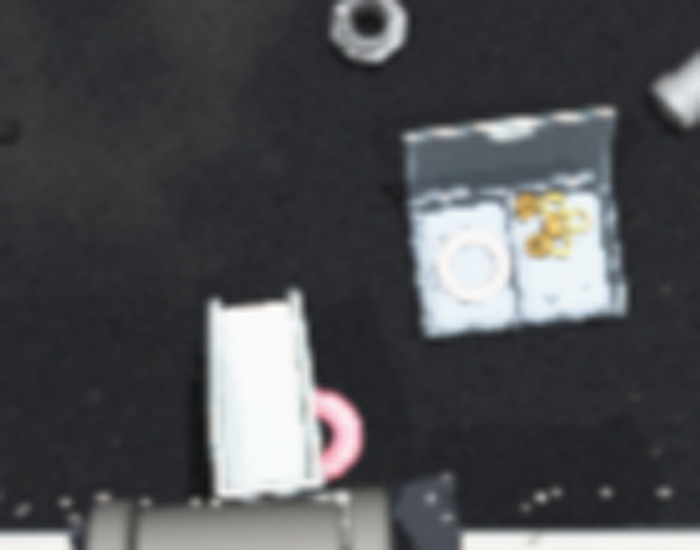

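The top view confirms that all the nuts, about (550,225), are in the right compartment, the ring and box are unmoved, and the scoop is empty. I'll return the scoop to its old spot.

```bash
python3 - <<'E'
from h import *
for s,y,t in(([560,115,90],170,8),([601.8,113.8,42.5],162.3,0)):
    p,R=scoopgoal(s,y,t,**GR); print(t,p);rel(p,R)
E
```

```text
8 [414.03099447 140.73827402 127.33820411]
xyz [-0.372  0.189  0.268] a [ 0.039 -0.197  0.273]
0 [457.01945086 160.00536716  58.84648114]
xyz [-0.586  0.26   0.617] a [ 0.084 -0.327  0.397]
```

>>> send_rows(rows=[{"x":-0.12,"y":0.06,"z":0.09,"ax":0.013,"ay":-0.065,"az":0.09,"jaw":-1},{"x":-0.25,"y":0.13,"z":0.18,"ax":0.026,"ay":-0.13,"az":0.18,"jaw":-1},{"x":-0.372,"y":0.189,"z":0.268,"ax":0.039,"ay":-0.197,"az":0.273,"jaw":-1},{"x":-0.48,"y":0.225,"z":0.4,"ax":0.06,"ay":-0.26,"az":0.335,"jaw":-1},{"x":-0.55,"y":0.25,"z":0.52,"ax":0.075,"ay":-0.3,"az":0.375,"jaw":-1},{"x":-0.586,"y":0.26,"z":0.617,"ax":0.084,"ay":-0.327,"az":0.397,"jaw":-1},{"x":-0.586,"y":0.26,"z":0.617,"ax":0.084,"ay":-0.327,"az":0.397,"jaw":-1},{"x":-0.586,"y":0.26,"z":0.617,"ax":0.084,"ay":-0.327,"az":0.397,"jaw":-1},{"x":-0.586,"y":0.26,"z":0.617,"ax":0.084,"ay":-0.327,"az":0.397,"jaw":-1},{"x":-0.586,"y":0.26,"z":0.617,"ax":0.084,"ay":-0.327,"az":0.397,"jaw":-1}])

```text
time: 14.3
tool_pos: [458.8, 156.0, 58.4]
tcp_rot: [-3.141, 0.379, 2.831]
contact_force: [0.2, -0.5, -1.7]
grip_width: 18.0
finger_force: 30.0
```

```bash
python3 - <<'E'
from h import *
cap("top"); X,p=pc("top")
m=(p.min(-1)>170)&(X[...,2]>5)&(X[...,2]<120)
u=U([np.cos(np.radians(162.3)),np.sin(np.radians(162.3))]); v=U([-u[1],u[0]])
q=X[...,:2]-U([537,134.5]); a=q@u; b=q@v; k=m&(abs(b)<18)
for lo in range(-70,40,15):
    kk=k&(a>lo)&(a<lo+15)
    if kk.any(): print(lo,kk.sum(),np.median(X[kk,2]).round(1))
o=bot.get_obs();print(o["tool_pos"]); p,R=scoopgoal([601.8,113.8,2.5],162.3,0,**GR); print(p);rel(p,R)
E
```

```text
-70 63 44.9
-55 59 45.9
-40 63 45.5
-25 59 44.2
-10 63 43.1
5 59 43.0
20 63 43.3
35 50 47.8
[458.76633562 156.08700854  58.17043086]
[457.01945086 160.00536716  18.84648114]
xyz [0.086 0.016 0.177] a [-0.002 -0.    -0.001]
```

>>> send_rows(rows=[{"x":0.02,"y":0.005,"z":0.045,"ax":0,"ay":0.005,"az":0,"jaw":-1},{"x":0.045,"y":0.01,"z":0.09,"ax":0,"ay":0.013,"az":0,"jaw":-1},{"x":0.065,"y":0.016,"z":0.135,"ax":0,"ay":0.013,"az":0,"jaw":-1},{"x":0.079,"y":0.016,"z":0.162,"ax":0,"ay":0.013,"az":0,"jaw":-1},{"x":0.085,"y":0.016,"z":0.175,"ax":0,"ay":0.013,"az":0,"jaw":-1},{"x":0.085,"y":0.016,"z":0.175,"ax":0,"ay":0.013,"az":0,"jaw":-1},{"x":0.085,"y":0.016,"z":0.175,"ax":0,"ay":0.013,"az":0,"jaw":-1},{"x":0.085,"y":0.016,"z":0.175,"ax":0,"ay":0.013,"az":0,"jaw":-0.5},{"x":0.085,"y":0.016,"z":0.175,"ax":0,"ay":0.013,"az":0,"jaw":0},{"x":0.085,"y":0.016,"z":0.175,"ax":0,"ay":0.013,"az":0,"jaw":0.2}])

```text
time: 15.6
tool_pos: [456.8, 160.1, 18.8]
tcp_rot: [-3.14, 0.364, 2.832]
contact_force: [-0.2, -0.2, 0.6]
grip_width: 38.2
finger_force: 0.0
```

```bash
python3 - <<'E'
from h import *
o=bot.get_obs(); print(o["tool_pos"],o["grip_width"],o["contact_force"])
s,_=cap("side"); X,p=pc("top")
# lid geometry
yb=np.radians(6.4); B=lambda x,y,z: U([516.5+x*np.cos(yb)-y*np.sin(yb),-41+x*np.sin(yb)+y*np.cos(yb),z])
print("lidtop",B(67,0,102),B(67,0,80),"hinge",B(40,0,27))
m=(X[...,0]>560)&(X[...,0]<720)&(X[...,1]>-140)&(X[...,1]<70)&(X[...,2]>15)
for x0 in range(560,720,20):
    print(x0,[int(X[...,2][m&(X[...,0]>=x0)&(X[...,0]<x0+20)&(X[...,1]>=y0)&(X[...,1]<y0+20)].max(initial=0)) for y0 in range(-140,70,20)])
E
```

```text
[456.83521226 160.11621904  18.82576737] 38.202049331235074 [-0.240953   -0.23381533  0.63216984]
lidtop [583.08245058 -33.53158154 102.        ] [583.08245058 -33.53158154  80.        ] hinge [556.25071677 -36.54124271  27.        ]
560 [0, 0, 67, 76, 108, 109, 99, 105, 100, 0, 0]
580 [0, 0, 109, 103, 108, 111, 106, 104, 98, 0, 0]
600 [617, 618, 617, 617, 619, 618, 617, 618, 617, 618, 617]
620 [615, 616, 617, 615, 617, 616, 616, 619, 616, 617, 615]
640 [0, 0, 0, 0, 0, 0, 0, 0, 44, 46, 29]
660 [0, 0, 0, 0, 0, 0, 0, 0, 49, 49, 28]
680 [0, 0, 0, 0, 0, 0, 0, 0, 0, 0, 0]
700 [0, 0, 0, 0, 0, 0, 0, 0, 0, 0, 0]
```

The scoop is standing and released. I'll retract along the fingers, then go over behind the lid.

```bash
cat >> h.py <<'E'
yb=np.radians(6.4)
B=lambda x,y,z: U([516.5+x*np.cos(yb)-y*np.sin(yb),-41+x*np.sin(yb)+y*np.cos(yb),z])
E
python3 - <<'E'
from h import *
o=bot.get_obs();R0=Ro.from_euler('xyz',o["tcp_rot"]);z=R0.apply([0,0,1]); p=o["tool_pos"]
rel(p-120*z,R0); q=p-120*z; R=toolR(186.4,8)
print(q,B(95,5,170))
rel((q+B(95,5,170))/2+[0,0,30],toolR(174,14))
E
```

```text
xyz [-0.   0.  -0.6] a [0. 0. 0.]
[416.13451612 173.33927887 130.91967547] [610.35060766 -25.44161184 170.        ]
xyz [-0.662 -0.325 -0.612] a [-0.06   0.114 -0.187]
```

>>> send_rows(rows=[{"x":0,"y":0,"z":-0.1,"ax":0,"ay":0,"az":0,"jaw":0.2},{"x":0,"y":0,"z":-0.27,"ax":0,"ay":0,"az":0,"jaw":0.2},{"x":0,"y":0,"z":-0.45,"ax":0,"ay":0,"az":0,"jaw":0.2},{"x":0,"y":0,"z":-0.6,"ax":0,"ay":0,"az":0,"jaw":0.2},{"x":-0.1,"y":-0.05,"z":-0.75,"ax":-0.01,"ay":0.02,"az":-0.03,"jaw":-0.5},{"x":-0.25,"y":-0.15,"z":-0.75,"ax":-0.03,"ay":0.06,"az":-0.1,"jaw":-1},{"x":-0.45,"y":-0.25,"z":-0.7,"ax":-0.05,"ay":0.1,"az":-0.16,"jaw":-1},{"x":-0.66,"y":-0.325,"z":-0.62,"ax":-0.06,"ay":0.114,"az":-0.187,"jaw":-1},{"x":-0.66,"y":-0.325,"z":-0.62,"ax":-0.06,"ay":0.114,"az":-0.187,"jaw":-1},{"x":-0.66,"y":-0.325,"z":-0.62,"ax":-0.06,"ay":0.114,"az":-0.187,"jaw":-1}])

```text
time: 16.9
tool_pos: [511.3, 74.4, 181.1]
tcp_rot: [-3.141, 0.242, 3.036]
contact_force: [-0.8, 0.1, -0.5]
grip_width: 2.0
finger_force: 0.0
```

```bash
python3 - <<'E'
from h import *
o=bot.get_obs();print(o["tool_pos"],o["grip_width"]); R=toolR(186.4,8)
for q in((95,5,170),(95,5,110),(95,5,82)): rel(B(*q),R)
cap("top"); X,p=pc("top")
u=U([np.cos(np.radians(162.3)),np.sin(np.radians(162.3))]); v=U([-u[1],u[0]])
d=X[...,:2]-U([537,134.5]); a=d@u; b=d@v; k=(p.min(-1)>170)&(abs(b)<18)&(abs(X[...,2])<60)
print([np.median(X[...,2][k&(a>lo)&(a<lo+20)]).round(1) for lo in range(-60,40,20)])
E
```

```text
[511.30954302  74.38282409 181.06200819] 2.0484238600930635
xyz [-0.516 -0.444  0.185] a [-0.04   0.098 -0.204]
xyz [-0.444 -0.444  0.476] a [-0.04   0.098 -0.204]
xyz [-0.41  -0.444  0.612] a [-0.04   0.098 -0.204]
[np.float64(1.5), np.float64(1.6), np.float64(4.6), np.float64(1.1), np.float64(nan)]
  return _methods._mean(a, axis=axis, dtype=dtype,
  ret = ret.dtype.type(ret / rcount)
```

Scoop flat on the table. Now behind the lid.

>>> send_rows(rows=[{"x":-0.17,"y":-0.14,"z":0.02,"ax":-0.01,"ay":0.03,"az":-0.07,"jaw":-1},{"x":-0.35,"y":-0.29,"z":0.08,"ax":-0.03,"ay":0.06,"az":-0.14,"jaw":-1},{"x":-0.516,"y":-0.444,"z":0.185,"ax":-0.04,"ay":0.098,"az":-0.204,"jaw":-1},{"x":-0.516,"y":-0.444,"z":0.185,"ax":-0.04,"ay":0.098,"az":-0.204,"jaw":-1},{"x":-0.49,"y":-0.444,"z":0.29,"ax":-0.04,"ay":0.098,"az":-0.204,"jaw":-1},{"x":-0.465,"y":-0.444,"z":0.39,"ax":-0.04,"ay":0.098,"az":-0.204,"jaw":-1},{"x":-0.444,"y":-0.444,"z":0.476,"ax":-0.04,"ay":0.098,"az":-0.204,"jaw":-1},{"x":-0.41,"y":-0.444,"z":0.612,"ax":-0.04,"ay":0.098,"az":-0.204,"jaw":-1},{"x":-0.41,"y":-0.444,"z":0.612,"ax":-0.04,"ay":0.098,"az":-0.204,"jaw":-1},{"x":-0.41,"y":-0.444,"z":0.612,"ax":-0.04,"ay":0.098,"az":-0.204,"jaw":-1}])

```text
time: 18.2
tool_pos: [611.6, -24.5, 84.1]
tcp_rot: [-3.141, 0.142, -3.028]
contact_force: [0.5, 0.3, 0.3]
grip_width: 0.2
finger_force: 0.0
```

```bash
python3 - <<'E'
from h import *
o=bot.get_obs();print(o["tool_pos"],o["contact_force"]); R=toolR(186.4,8)
for q in((80,5,82),(66,5,82),(52,5,80),(38,5,79),(25,5,76),(14,5,67),(4,5,58),(0,5,45),(-3,5,36)): rel(B(*q),R)
E
```

```text
[611.63812174 -24.49205819  84.05716856] [0.5196302  0.2560312  0.33632146]
xyz [ 0.083 -0.004 -0.001] a [-0.     0.003  0.002]
xyz [ 0.152 -0.004 -0.011] a [-0.     0.003  0.002]
xyz [ 0.223 -0.004 -0.011] a [-0.     0.003  0.002]
xyz [ 0.293 -0.003 -0.016] a [-0.     0.003  0.002]
xyz [ 0.359 -0.003 -0.011] a [-0.     0.003  0.002]
xyz [ 0.42  -0.003  0.026] a [-0.     0.003  0.002]
xyz [ 0.476 -0.003  0.063] a [-0.     0.003  0.002]
xyz [ 0.505 -0.003  0.125] a [-0.     0.003  0.002]
xyz [ 0.526 -0.003  0.167] a [-0.     0.003  0.002]
```

>>> send_rows(rows=[{"x":0.04,"y":0,"z":0,"ax":0,"ay":0,"az":0,"jaw":-1},{"x":0.08,"y":0,"z":-0.001,"ax":0,"ay":0,"az":0,"jaw":-1},{"x":0.115,"y":0,"z":-0.005,"ax":0,"ay":0,"az":0,"jaw":-1},{"x":0.15,"y":0,"z":-0.01,"ax":0,"ay":0,"az":0,"jaw":-1},{"x":0.185,"y":0,"z":-0.011,"ax":0,"ay":0,"az":0,"jaw":-1},{"x":0.22,"y":0,"z":-0.011,"ax":0,"ay":0,"az":0,"jaw":-1},{"x":0.255,"y":0,"z":-0.014,"ax":0,"ay":0,"az":0,"jaw":-1},{"x":0.29,"y":0,"z":-0.016,"ax":0,"ay":0,"az":0,"jaw":-1},{"x":0.325,"y":0,"z":-0.014,"ax":0,"ay":0,"az":0,"jaw":-1},{"x":0.36,"y":0,"z":-0.011,"ax":0,"ay":0,"az":0,"jaw":-1}])

```text
time: 19.45
tool_pos: [540.0, -33.6, 74.7]
tcp_rot: [-3.141, 0.141, -3.029]
contact_force: [-0.0, -0.3, 0.1]
grip_width: 0.3
finger_force: 0.2
```

```bash
python3 - <<'E'
from h import *
o=bot.get_obs();print(o["tool_pos"],o["contact_force"]); R=toolR(186.4,8)
_=bot.capture("side")[0]; cv2.imwrite("pics/r.png",cv2.resize(_[170:270,220:360,::-1],(700,500),interpolation=cv2.INTER_CUBIC))
for q in((14,5,67),(4,5,58),(0,5,45),(-3,5,36),(-4,5,31)): rel(B(*q),R)
E
```

```text
[540.00938445 -33.5958228   74.73342727] [-0.01130245 -0.2817595   0.07804384]
xyz [0.05 0.   0.03] a [ 0.    -0.     0.001]
xyz [0.106 0.    0.068] a [ 0.    -0.     0.001]
xyz [0.135 0.    0.129] a [ 0.    -0.     0.001]
xyz [0.156 0.    0.172] a [ 0.    -0.     0.001]
xyz [0.164 0.    0.196] a [ 0.    -0.     0.001]
```

View pics/r.png

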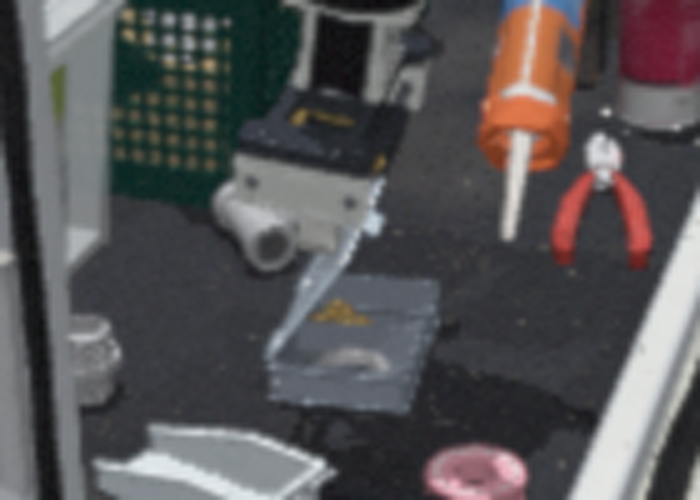

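The side view shows the lid past upright and following the finger, with the nuts and ring in place. I'll carry on down.

>>> send_rows(rows=[{"x":0.025,"y":0,"z":0.015,"ax":0,"ay":0,"az":0,"jaw":-1},{"x":0.05,"y":0,"z":0.03,"ax":0,"ay":0,"az":0,"jaw":-1},{"x":0.08,"y":0,"z":0.05,"ax":0,"ay":0,"az":0,"jaw":-1},{"x":0.106,"y":0,"z":0.068,"ax":0,"ay":0,"az":0,"jaw":-1},{"x":0.12,"y":0,"z":0.098,"ax":0,"ay":0,"az":0,"jaw":-1},{"x":0.135,"y":0,"z":0.129,"ax":0,"ay":0,"az":0,"jaw":-1},{"x":0.145,"y":0,"z":0.15,"ax":0,"ay":0,"az":0,"jaw":-1},{"x":0.156,"y":0,"z":0.172,"ax":0,"ay":0,"az":0,"jaw":-1},{"x":0.164,"y":0,"z":0.192,"ax":0,"ay":0,"az":0,"jaw":-1},{"x":0.164,"y":0,"z":0.196,"ax":0,"ay":0,"az":0,"jaw":-1}])

```text
time: 20.75
tool_pos: [513.4, -36.5, 31.0]
tcp_rot: [3.142, 0.14, -3.029]
contact_force: [-1.0, 0.1, 0.5]
grip_width: 0.1
finger_force: 0.0
```

```bash
python3 - <<'E'
from h import *
o=bot.get_obs();print(o["tool_pos"],o["contact_force"]); R=toolR(186.4,8)
for q in((-6,5,29.5),(-8,5,28),(-8,5,26.5)): rel(B(*q),R)
E
```

```text
[513.39540862 -36.54637237  31.03917536] [-1.01997066  0.12515135  0.54576121]
xyz [0.018 0.001 0.005] a [0.    0.001 0.001]
xyz [0.029 0.001 0.011] a [0.    0.001 0.001]
xyz [0.03  0.001 0.019] a [0.    0.001 0.001]
```

>>> send_rows(rows=[{"x":0.001,"y":0,"z":0.003,"ax":0,"ay":0,"az":0,"jaw":-1},{"x":0.001,"y":0,"z":0.006,"ax":0,"ay":0,"az":0,"jaw":-1},{"x":0.002,"y":0,"z":0.009,"ax":0,"ay":0,"az":0,"jaw":-1},{"x":0.002,"y":0,"z":0.011,"ax":0,"ay":0,"az":0,"jaw":-1},{"x":0.002,"y":0,"z":0.013,"ax":0,"ay":0,"az":0,"jaw":-1},{"x":0.002,"y":0,"z":0.013,"ax":0,"ay":0,"az":0,"jaw":-1},{"x":0.002,"y":0,"z":0.013,"ax":0,"ay":0,"az":0,"jaw":-1},{"x":0.002,"y":0,"z":0.013,"ax":0,"ay":0,"az":0,"jaw":-1},{"x":0.002,"y":0,"z":0.013,"ax":0,"ay":0,"az":0,"jaw":-1},{"x":0.002,"y":0,"z":0.013,"ax":0,"ay":0,"az":0,"jaw":-1}])

```text
time: 22.0
tool_pos: [513.8, -36.6, 29.8]
tcp_rot: [-3.141, 0.142, -3.029]
contact_force: [-3.2, -0.1, 11.9]
grip_width: 0.5
finger_force: 5.6
```

It now resists with 12 N at z≈29.8, so the lid is shut. I'll lift clear and check.

>>> send_rows(rows=[{"x":0,"y":0,"z":-0.05,"ax":0,"ay":0,"az":0,"jaw":-1},{"x":0,"y":0,"z":-0.2,"ax":0,"ay":0,"az":0,"jaw":-1},{"x":0,"y":0,"z":-0.45,"ax":0,"ay":0,"az":0,"jaw":-1},{"x":0.1,"y":0,"z":-0.7,"ax":0,"ay":0,"az":0,"jaw":-1},{"x":0.3,"y":0.1,"z":-0.9,"ax":0,"ay":0,"az":0,"jaw":-1},{"x":0.5,"y":0.35,"z":-0.9,"ax":0,"ay":0,"az":0,"jaw":-1},{"x":0.5,"y":0.6,"z":-0.9,"ax":0,"ay":0,"az":0,"jaw":-1},{"x":0.5,"y":0.8,"z":-0.9,"ax":0,"ay":0,"az":0,"jaw":-1},{"x":0.5,"y":0.9,"z":-0.9,"ax":0,"ay":0,"az":0,"jaw":-1},{"x":0.5,"y":0.9,"z":-0.9,"ax":0,"ay":0,"az":0,"jaw":-1}])

```text
time: 23.25
tool_pos: [369.5, 129.2, 193.2]
tcp_rot: [-3.141, 0.141, -3.026]
contact_force: [-0.9, -0.5, 0.3]
grip_width: 0.7
finger_force: 0.0
```

```bash
python3 - <<'E'
from h import *
o=bot.get_obs();print(o["tool_pos"],o["contact_force"])
a,_=cap("top"); b,_=cap("side"); X,p=pc("top")
print([[round(float(X[...,2][np.hypot(X[...,0]-B(x,y,0)[0],X[...,1]-B(x,y,0)[1])<6].mean()),1) for y in(-45,-20,20,45)] for x in(-30,0,30)])
cv2.imwrite("pics/f.png",np.hstack([cv2.resize(a[160:270,200:340,::-1],(400,314)),cv2.resize(b[180:290,220:360,::-1],(400,314))]))
E
```

```text
[369.50164525 129.24378665 193.18028476] [-0.85523304 -0.52347349  0.25599612]
[[1215.8, 1210.3, 1184.6, 1166.3], [1023.7, 1162.5, 1211.7, 1211.1], [28.7, 28.1, 27.4, 28.3]]
```

View pics/f.png

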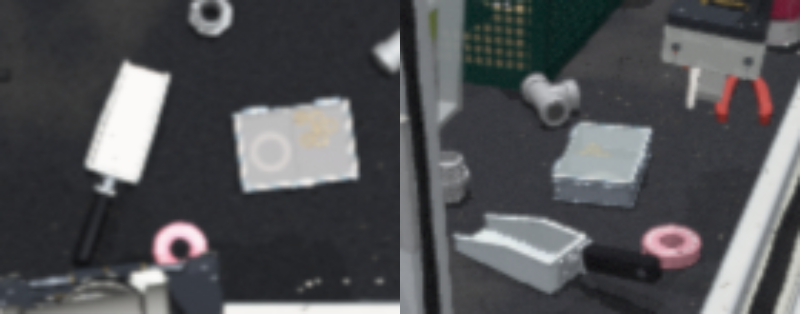

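The lid looks shut, with the nuts and ring under it and the scoop standing clear. I'll check the front-edge height with the side depth and hand in if it is good.

```bash
python3 - <<'E'
from h import *
ok=[]
for n in("side","top"):
    X,p=pc(n); d=np.load(n+".npz")["d"]
    for x in(-38,-30,0,35):
        for y in(-50,-20,20,50):
            k=(d>0)&(np.hypot(X[...,0]-B(x,y,0)[0],X[...,1]-B(x,y,0)[1])<5)&(X[...,2]<150)
            if k.sum(): print(n,x,y,k.sum(),X[...,2][k].max().round(1),np.median(X[...,2][k]).round(1))
E
```

```text
side -38 -50 12 31.1 15.7
side -38 -20 6 32.9 3.6
side -38 20 12 31.7 13.0
side -38 50 14 31.2 16.5
side -30 -50 3 30.7 30.6
side -30 -20 3 30.7 29.7
side -30 20 4 30.8 30.6
side -30 50 9 31.1 16.1
side 0 -50 5 31.8 31.0
side 0 -20 5 33.8 29.9
side 0 20 7 33.3 30.7
side 0 50 10 32.3 29.5
side 35 -50 3 29.5 29.4
side 35 -20 4 31.7 30.8
side 35 20 3 29.9 29.4
side 35 50 12 32.1 26.1
top -38 -50 11 32.6 17.5
top -38 -20 10 30.3 13.1
top -38 20 9 34.7 19.6
top -38 50 11 30.3 23.3
top -30 -50 9 33.5 27.0
top -30 -20 9 30.2 26.0
top -30 20 8 32.2 26.4
top -30 50 9 32.3 29.5
top 0 -50 11 31.3 25.8
top 0 -20 10 35.0 27.2
top 0 20 8 32.2 28.7
top 0 50 8 33.4 26.5
top 35 -50 7 31.7 27.4
top 35 -20 9 35.5 29.3
top 35 20 10 32.1 27.7
top 35 50 9 35.1 28.3
```

```bash
python3 -c "
from plant import bot
print(bot.close_job())"
```

```text
the job is handed in; nothing more can be done
None
```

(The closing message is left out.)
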